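Close a swatter handle in the leaf jig and hold it down for screwing

TASK

Lay the loose white cover half, hollow side down as it lies, on the wired handle half in the sprung black nest of the jig and let go of it; either way round fits. Then bring the hinged leaf down over it by its grip bar and press, smoothly and without ramming, until the nest stands about halfway down its 12 mm of spring travel (roughly 8 N on the bar). Finish while still holding it pressed there, steady, so that a colleague can drive the screws through the bushes; leave the other things on the bench alone.

Things in the scene. Friction and masses are not known exactly. Their poses are not given: they have to be found in the camera images.
- cover: Loose white plastic handle half, 212 x 36 x 15 mm, 45 g, lying hollow side down on a plywood rest, with two dark screw holes in its rounded top. Origin: centre of its underside (rim plane); y along its length, x across its width, z up. Grasp across the 36 mm width at mid length. It has the same shape either way round.
- nest_seat (a point): Centre of the upper rim plane of the wired white half (green board, wires) that is fixed in the black nest, 51 mm above the bench when unpressed, sinking with the nest. Axes are the jig's: x along the handle, y level towards the leaf hinge, z up. The cover belongs here: its origin on this point, its long axis (y) along this x (either way round).
- rest: Plywood part rest fixed to the bench, 190 mm along y, 62 mm wide: two cork-topped saddles at y +-70 mm carry the cover 50 mm above the bench, between lips 6 mm high, 3.5 mm beside its flanks; open in the middle for the fingers. Origin under its centre. A carton 91 mm high stands beside it on the far side.
- jig: Bright grey metal leaf jig screwed to the bench, 240 mm along x; base plate 12 mm thick, from y -45 to +107 mm. Origin on the bench under the middle of the nest; axes as nest_seat. Nest: 4 tapered cheeks at x +-78 mm, 2 mm beside each flank of the cover and up to 11 mm above the rim plane, and tapered end pins 5 mm off its ends. The middle, x within 60 mm, is open for the fingers.
- nest_sink (a joint): How far the nest has been pushed down on its four springs, m: 0 up, 0.012 on its hard stop. It starts to move at about 3 N on the cover and takes 1.8 N more per mm. On each guide post a 5 mm green ring comes out above the nest from about 4 mm on, and red below it from 9 mm on (too hard).
- leaf: Hinged bright metal leaf of the jig, 220 g: two arms and a 200 x 40 x 8 mm beam with two brass driver bushes and, under them, two black rubber feet that press on the cover 90 mm from the hinge. The feet reach 12 mm below the plane of axis and bar. Beam edges at 70 and 110 mm from the hinge axis. Open it stands 225 mm high. Origin on the hinge axis, x along the axis.
- leaf_angle (a joint): Leaf angle, rad: about 2.0 to 2.15 as found (open, leaning back), 0 level. It touches a seated cover at about 0.07 with the nest up; level (0) means 6.5 mm of nest travel. Stop at 2.25. The hinge is stiff (0.18 N m friction): the leaf stays where it is left, and alone does not push the nest down.
- leaf_bar (a point): Centre of the leaf's black grip bar, a round bar 14 mm thick and 90 mm long, parallel to the hinge axis and 156 mm from it. Free gap between bar and beam 39 mm, so open the fingers to about 30 mm to straddle it. The bar can turn between the finger pads while the leaf swings.
- leaf_hinge (a point): Middle of the leaf's hinge axis, 71.5 mm above the bench, 90 mm from the middle of the nest on the jig's +y side; the axis runs along the jig's x. From here the closed leaf points to the jig's -y.
- cutters: Bystander: red-handled side cutters, 132 x 48 x 12 mm, lying flat. Origin under the middle.
- pen: Bystander: white and black marker pen, 141 mm long. Origin under its middle.
- tape: Bystander: roll of tape lying flat, 105 mm across, 45 mm high. Origin under its centre.
- glue_jar: Bystander: small white jar with blue lid, 52 mm across, 62 mm high. Origin under its centre.
- flux: Bystander: flat round tin with red lid, 53 mm across, 20 mm high. Origin under its centre.

How it is judged:
By the outcome, as a careful person would: the job done as asked, in the order asked, and still so for the second after the job is handed in, while the arm keeps its last pose, push and grip.
It also fails if it takes over 67 s, if anything falls off the work surface, if the arm or the gripper's body presses on something with over 40 N, if the wrist force passes 120 N, or if a joint passes its speed limit or range.

ROBOT

A 6-joint arm with a two-finger parallel gripper is mounted at the origin on a cart in front of the work surface, level with it; the furniture and walls round the work are solid. World frame = base frame: x ahead of the robot, y to its left, z up, the work surface at z = 0. Lengths are in mm, angles in rad, forces in N, time in s.
With the tool pointing down it reaches from about 400 to 925 mm from the base axis. Payload 12.5 kg.
Tool frame: the origin (TCP) lies at the very end of the fingers, on their centre line; the grasp point (between the pads) lies 19 mm behind it; z points along the fingers, y is the line along which they close (so a half turn about z gives the same grasp; the last joint's range is limited). The gripper opens to 95 mm and grips with 3 to 60 N. Pads are 20 mm wide; open, the fingers measure 119 mm over their backs; the gripper's body (75 mm by 180 mm) begins 59 mm behind the grasp point.
Start: joints at [-1.245, 0.491, 1.559, -0, 1.092, -0.106], TCP at [261.591, -567.642, 214.661] pointing down, gripper open.
Joint ranges: [-3.1, 3.1], [-0.84, 2.19], [0.05, 2.79], [-1.13, 4.28], [0.06, 2.93], [-2.69, 2.69]. Speed limits (rad/s): [2.22, 2.22, 2.79, 3.14, 3.14, 3.14].

INTERFACE

Orientations are given as [roll, pitch, yaw] about the fixed x, y, z axes, in that order (R = Rz(yaw) Ry(pitch) Rx(roll)).
In Python, from cell import env gives the robot as it stands.
- The arm moves only by the shell command python3 steer.py, which reads ROWS from standard input. ROWS is one flat JSON list of numbers that holds 1 to 5 rows one after another, with no inner brackets; each row has 5 numbers: dx, dy, dz in mm, then a turn about the tool's z in rad, then the opening from 0.0 (shut) to 1.0 (fully open); each row is the pose to reach, as a shift and turn from the pose commanded when the command began, along the tool's axes at that moment; what a row does not reach only later rows make up. A row lasts 1/12 s, in which the tool goes at most 41.7 mm and 0.125 rad, less where a joint would pass 70% of its speed; a pose out of reach is approached as far as the arm can. The fingers move at their own pace and stop on an object; the grip force is fixed at half the most. Time passes only in rows, so rows that do not move let the fingers close. It prints the time, the measured TCP pose, the force, the opening and the grip force at its end. Input that does not fit is refused with a message, and nothing moves.
- env.state(): the state, without advancing time (a new reading comes with each control period).
- env.read_camera(name): name is "scene" or "top" or "wrist"; returns (picture, depth): 400x640x3 uint8, red, green, blue; 400x640 float32, mm along the optical axis (not along the pixel's ray), 0 where there is no reading.
- env.camera_info(name): a dict with "vertical_fov" (degrees; the focal length in pixels is half the picture's height over the tangent of half this angle, whatever the lens; pixels are square), "cx", "cy" (the principal point, pixels), "origin" and "attitude" of the camera in the world. Camera axes: x right, y down, z forward; pixel columns grow to the right and rows downward; lengths in mm; the calibration is good to about 2 mm. A picture is of the moment at which its call begins: read the wrist's pose just before it. camera_info takes no time and is no camera call; for the wrist camera it gives the pose at the moment of the call.
- env.job_done(): hands the job in; it is judged then, once.
The state is a dict: "t": time; "joints": joint angles; "qvel": joint speeds; "tau": joint torques, N m; "eef_pos": TCP position; "tcp_rot": TCP orientation; "ft_force": force on the tool from outside, world axes, zero at the start; "moment": the same for the moment, N m; "opening": opening from 0.0 (shut) to 1.0 (fully open); "grip_force": force on a finger pad.
Only numpy, scipy, OpenCV 4.12 (cv2) and the standard library are available. Lean on these libraries where they do the work, as an engineer would, in place of code of your own. Each camera call takes 0.05 s, during which the arm holds its last target. There are 200 camera calls.

## Working session

There is one attempt and no reset: what is moved stays moved. The work goes in short steps, Python scripts to look and compute and a shell command to move; the robot and the scene stay as the last step left them, time stands still between calls to the robot, and variables do not carry over. Pictures are saved under pics/ and viewed, at most 10 in all, crops included, and the job is handed in when it is done.

```bash
ls; mkdir -p pics
python3 - <<'E'
from cell import env
import cv2,numpy as np
s=env.state();print({k:np.round(v,3).tolist() for k,v in s.items()})
for n in("scene","top"):
    p,d=env.read_camera(n);cv2.imwrite(f"pics/{n}0.png",p[:,:,::-1]);np.savez(f"pics/{n}0.npz",p=p,d=d);print(n,env.camera_info(n),(d>0).mean())
E
```

```text
cell.py
pics
steer.py
{'t': 0.0, 'joints': [-1.245, 0.492, 1.559, -0.0, 1.092, -0.106], 'qvel': [0.001, -0.0, 0.0, 0.001, 0.0, 0.001], 'tau': [-0.001, -61.265, -25.818, 0.069, 0.048, -0.0], 'eef_pos': [261.509, -567.379, 214.075], 'tcp_rot': [-3.14, -0.0, 0.432], 'ft_force': [0.056, 0.694, -0.334], 'moment': [0.015, 0.046, -0.028], 'grip_force': 0.0, 'opening': 1.0}
scene {'vertical_fov': 55.118872826046555, 'cx': 320.9676333145902, 'cy': 197.88853103829916, 'origin': array([-400.50666267, -595.05921098,  756.72866792]), 'attitude': array([-2.13375123, -0.02373957, -0.9371073 ])} 0.9960546875
top {'vertical_fov': 56.53648894514883, 'cx': 309.12925724381506, 'cy': 203.55272447013877, 'origin': array([ 294.273988  ,   27.072575  , 1178.25903333]), 'attitude': array([-2.96220776,  0.00816519, -1.55961746])} 0.995828125
```

View pics/scene0.png

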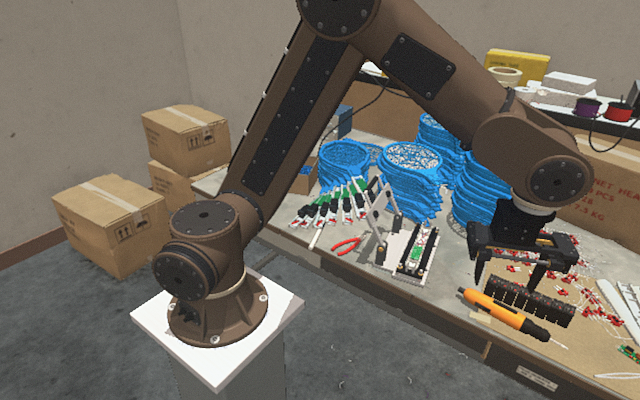

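View pics/top0.png

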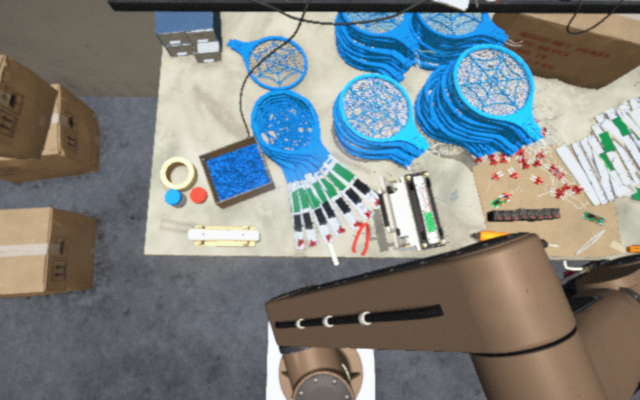

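The scene view shows the jig at about (410,240), its leaf standing at (380,215), and the arm over the bench's right end. The top view shows the cover on its rest at (224,235), the jig at (415,212) with the nest on its right and the leaf and hinge on its left, and the cutters at (361,238). The carton is at (237,170).

```bash
cat > h.py <<'E'
import numpy as np,cv2
from scipy.spatial.transform import Rotation as Ro
from cell import env
def cam(n):
    c=env.camera_info(n);f=200/np.tan(np.radians(c["vertical_fov"])/2)
    return f,c["cx"],c["cy"],np.array(c["origin"]),Ro.from_euler("xyz",c["attitude"]).as_matrix()
def pts(C,u,v,d):
    f,cx,cy,o,R=C;u=np.asarray(u,float);v=np.asarray(v,float)
    return o+(np.stack([(u-cx)/f,(v-cy)/f,np.ones_like(u)],-1)*np.asarray(d)[...,None])@R.T
def plane(C,u,v,z):
    f,cx,cy,o,R=C
    r=np.stack([(np.asarray(u,float)-cx)/f,(np.asarray(v,float)-cy)/f,np.ones(np.shape(u))],-1)@R.T
    return o+r*((z-o[2])/r[...,2])[...,None]
def proj(C,P):
    f,cx,cy,o,R=C;q=(np.asarray(P)-o)@R
    return np.stack([q[...,0]/q[...,2]*f+cx,q[...,1]/q[...,2]*f+cy],-1)
def cloud(C,d):
    v,u=np.mgrid[:400,:640];return pts(C,u,v,d)
E
python3 - <<'E'
from h import *
z=np.load("pics/top0.npz");C=cam("top");P=cloud(C,z["d"])
for n,(u0,u1,v0,v1) in dict(cover=(175,270,215,255),jig=(370,455,165,255)).items():
    s=np.s_[v0:v1,u0:u1];p=z["p"][s].astype(int);X=P[s]
    h=X[...,2]
    print(n,np.histogram(h,bins=np.arange(-10,250,10))[0])
    im=z["p"][s];cv2.imwrite(f"pics/{n}c.png",cv2.resize(im[:,:,::-1],None,fx=6,fy=6,interpolation=cv2.INTER_NEAREST))
s=np.s_[215:255,175:270];X=P[s];p=z["p"][s].astype(int)
m=(p.min(-1)>190)&(X[...,2]>50)
q=X[m];r=cv2.minAreaRect(q[:,:2].astype(np.float32));print("cover",r,np.median(q[:,2]),q[:,2].max(),m.sum())
E
```

```text
cover [1050 1486  388   16   10   35  169  628    1    0    0    0    0    0
    0    0    0    0    0    0    0    0    0    0    0]
jig [1540 2113  951   34  996  428  350   60   57   95   79   90   14   16
   29   67   82  248   76   10    9   20  203    1    0]
cover ((379.81683349609375, 206.76181030273438), (389.6712646484375, 81.11395263671875), 76.30152893066406) 63.505998475923434 1178.2590333263126 750
```

View pics/jigc.png

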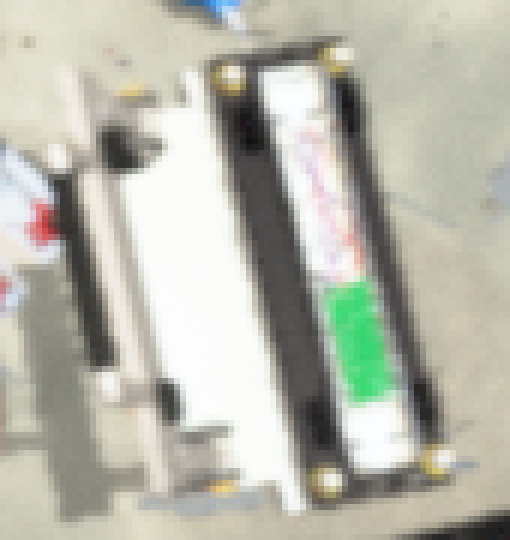

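The crop shows four guide posts at (232,77), (342,57), (328,480) and (440,460). The wired half runs from (290,75) to (380,465), and the black grip bar from (65,180) to (100,365), at the left top of the leaf. Now for coarse positions, plus the wrist camera mounting.

Run:
```python
from h import *
z=np.load("pics/top0.npz");C=cam("top");P=cloud(C,z["d"]);p=z["p"].astype(int)
m=np.zeros((400,640),bool);m[215:255,175:270]=1
m&=(p.min(-1)>190)&(P[...,2]>52)&(P[...,2]<80)
r=cv2.minAreaRect(P[m][:,:2].astype(np.float32));print("cover",r,np.median(P[m][:,2]))
b=lambda u,v:(370+u/6,165+v/6)
for u,v in [(232,77),(342,57),(328,480),(440,460)]:
    a,c=b(u,v);i=np.s_[int(c)-1:int(c)+2,int(a)-1:int(a)+2];print("post",P[i].reshape(-1,3)[np.argmax(P[i][...,2])].round(1))
for u,v in [(65,180),(100,365)]:
    a,c=b(u,v);print("bar",P[int(c),int(a)-1:int(a)+3].round(0).tolist())
f,cx,cy,o,R=cam("wrist");s=env.state();T=Ro.from_euler("xyz",s["tcp_rot"]).as_matrix()
print("wristcam in tool",(o-s["eef_pos"])@T,"axes\n",(T.T@R).round(2),f,cx,cy)
```

```text
cover ((396.71142578125, 295.14990234375), (51.07845687866211, 209.62945556640625), 3.9577248096466064) 63.44751825718288
post [ 588.8 -271.6   51. ]
post [ 599.2 -328.2   50.2]
post [ 375.2 -312.3   49.4]
post [ 384.9 -370.1   48.8]
bar [[494.0, -147.0, 214.0], [493.0, -149.0, 220.0], [493.0, -152.0, 219.0], [493.0, -155.0, 218.0]]
bar [[414.0, -161.0, 213.0], [414.0, -163.0, 217.0], [414.0, -166.0, 216.0], [414.0, -169.0, 217.0]]
wristcam in tool [ 8.15591777e+01  9.96288456e-02 -1.69855615e+02] axes
 [[ 0.   -0.96 -0.29]
 [ 1.    0.    0.  ]
 [-0.   -0.29  0.96]] 318.34691126443727 320.19550054621817 202.02400974524247
```

```bash
echo '[30,-13,-14,0,1,62,-26,-28,0,1,94,-39,-42,0,1,126,-52,-56,0,1,158,-65,-66,0,1]' | python3 steer.py
echo '[32,-13,0,0.05,1,64,-26,0,0.11,1,96,-39,0,0.17,1,128,-52,0,0.22,1,151,-65,0,0.242,1]' | python3 steer.py
echo '[0,0,0,0,1,0,0,0,0,1]' | python3 steer.py
python3 - <<'E'
from h import *
s=env.state();print(s["eef_pos"],s["tcp_rot"],s["qvel"])
C=cam("wrist");p,d=env.read_camera("wrist");cv2.imwrite("pics/w1.png",p[:,:,::-1]);np.savez("pics/w1.npz",p=p,d=d,C=np.array(C,dtype=object))
E
```

```text
t: 0.52
eef_pos: [378.7, -441.3, 281.6]
tcp_rot: [3.141, -0.0, 0.431]
ft_force: [0.3, -1.4, 0.1]
opening: 1.001
grip_force: 0.0
t: 0.93
eef_pos: [489.3, -318.4, 280.4]
tcp_rot: [-3.141, -0.0, 0.188]
ft_force: [0.7, 0.2, 0.1]
opening: 1.001
grip_force: 0.0
t: 1.1
eef_pos: [488.3, -319.2, 280.4]
tcp_rot: [-3.141, 0.0, 0.193]
ft_force: [-0.4, 0.0, -0.2]
opening: 1.0
grip_force: 0.0
[ 488.34702781 -319.19994911  280.37009184] [-3.14129363e+00  4.61761278e-04  1.92500515e-01] [-0.04340966 -0.00134116 -0.00210129 -0.00506791  0.00079028 -0.01945446]
```

View pics/w1.png

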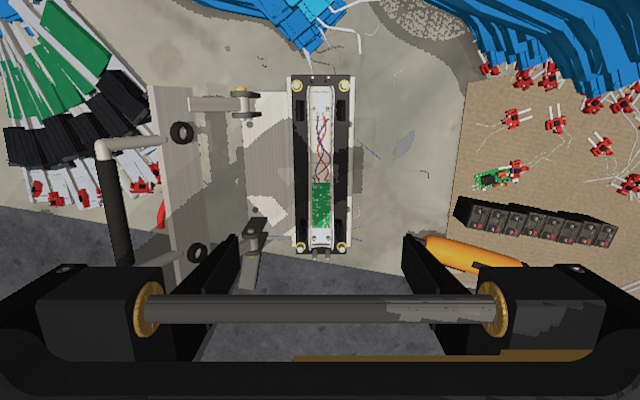

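The wrist view shows the nest upright in the picture, with gold posts at (296,86), (343,84), (299,248) and (342,248) and the wired half from (321,88) to (322,250). The black grip bar runs from (103,160) to (122,265), and the leaf arms and bushes are at (181,132) and (198,254). I'll take a second view for triangulation.

```bash
echo '[-20,0,10,0,1,-40,0,20,0,1,-60,0,30,0,1,-70,0,40,0,1,-70,0,40,0,1]' | python3 steer.py
echo '[0,0,0,0,1,0,0,0,0,1]' | python3 steer.py
python3 - <<'E'
from h import *
C=cam("wrist");p,d=env.read_camera("wrist");cv2.imwrite("pics/w2.png",p[:,:,::-1]);np.savez("pics/w2.npz",p=p,d=d,C=np.array(C,dtype=object))
def tri(C1,a,C2,b):
    A=[];y=[]
    M=0;w=0
    for C,(u,v) in((C1,a),(C2,b)):
        r=np.array([(u-C[1])/C[0],(v-C[2])/C[0],1])@C[4].T;r/=np.linalg.norm(r);Q=np.eye(3)-np.outer(r,r);M=M+Q;w=w+Q@C[3]
    return np.linalg.solve(M,w)
for i in(1,2):
    z=np.load(f"pics/w{i}.npz",allow_pickle=True);C=z["C"];P=cloud(C,z["d"]);p=z["p"]
    hsv=cv2.cvtColor(p,cv2.COLOR_RGB2HSV);s=hsv[...,1]
    gold=((hsv[...,0]>15)&(hsv[...,0]<32)&(s>110)&(hsv[...,2]>80)).astype(np.uint8);gold[:, :285]=0;gold[:,360:]=0;gold[270:]=0
    n,l,st,ce=cv2.connectedComponentsWithStats(gold);
    print("gold",[(st[k,4],st[k,:4].tolist(),ce[k].round(1).tolist()) for k in range(1,n) if st[k,4]>8])
    g=((hsv[...,0]>55)&(hsv[...,0]<85)&(s>120)).astype(np.uint8);g[:,:285]=0;g[:,360:]=0
    n,l,st,ce=cv2.connectedComponentsWithStats(g);k=1+np.argmax(st[1:,4]);print("green",st[k],ce[k],np.median(P[l==k][:,2]))
    # rim of handle: height 47..56 & white
    J=np.array([[np.cos(.193),np.sin(.193)],[-np.sin(.193),np.cos(.193)]])
    w=(p.min(-1)>150)&(s<50)&(P[...,2]>42)&(P[...,2]<58);w[:,:300]=0;w[:,345:]=0
    v,u=np.nonzero(w);print("white",u.min(),u.max(),v.min(),v.max());q=P[w];print(np.histogram(q[:,2],bins=np.arange(42,59,2))[0],cv2.minAreaRect(q[:,:2].astype(np.float32)))
    k=(p.max(-1)<70)&(P[...,2]>190)&(P[...,2]<240);k[:,180:]=0;k[260:]=0
    q=P[k];print("bar",k.sum(),q.mean(0),np.polyfit(q[:,0],q[:,1],1),q.min(0),q.max(0))
E
```

```text
t: 1.57
eef_pos: [416.3, -334.2, 239.2]
tcp_rot: [-3.139, 0.002, 0.187]
ft_force: [-0.5, -1.1, 0.0]
opening: 1.004
grip_force: 0.0
t: 1.73
eef_pos: [419.4, -334.2, 241.2]
tcp_rot: [3.141, -0.001, 0.189]
ft_force: [-0.3, -0.3, 0.0]
opening: 0.999
grip_force: 0.0
gold [(np.int32(55), [292, 80, 11, 12], [297.6, 85.9]), (np.int32(40), [339, 80, 10, 12], [343.2, 85.9]), (np.int32(40), [296, 242, 10, 8], [300.9, 244.7]), (np.int32(38), [336, 242, 10, 8], [340.3, 244.6])]
green [312 183  18  44 550] [320.56545455 203.51090909] 51.30844297070115
white 300 344 76 252
[ 95  72  96 115 245  39   8   1] ((490.2991943359375, -319.9952392578125), (226.2864227294922, 60.844825744628906), 11.797469139099121)
bar 2044 [ 460.91635147 -160.63703329  213.00380786] [ 1.98034058e-01 -2.51914169e+02] [ 417.21181743 -173.63258116  203.88406893] [ 505.40003099 -145.00876127  217.22323549]
gold [(np.int32(69), [339, 5, 13, 14], [344.4, 13.6]), (np.int32(67), [285, 6, 12, 14], [291.4, 14.2]), (np.int32(48), [291, 202, 11, 10], [296.3, 205.4]), (np.int32(45), [337, 202, 11, 10], [341.8, 205.1])]
green [309 129  21  54 801] [318.7815231  154.03370787] 51.188016912694025
white 302 344 5 209
[ 95  60  87 160 385  65  22   1] ((489.649169921875, -320.0671081542969), (216.20298767089844, 42.12391662597656), 8.567673683166504)
bar 4277 [ 459.13775067 -161.32791147  212.62440856] [ 1.93917334e-01 -2.50362680e+02] [ 396.73320292 -182.03556298  191.19302173] [ 506.65914824 -146.04985299  217.18623984]
```

View pics/w2.png

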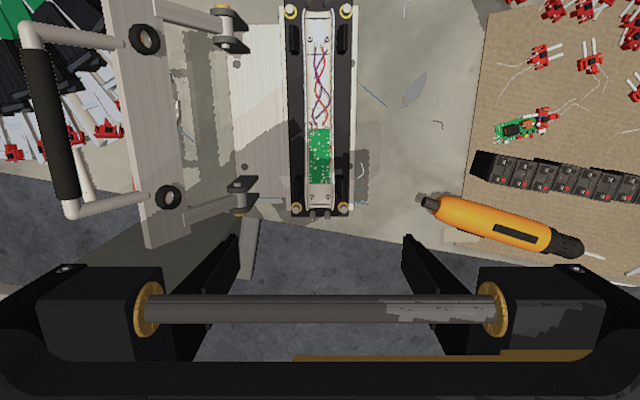

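The second view has the nest running from (318,5) to (320,212), the bar from (35,50) to (68,200) in clear view, and nothing lying in the nest. I'll triangulate the posts and fit the handle outline and the bar.

```bash
cat >> h.py <<'E'
def tri(C1,a,C2,b):
    M=0;w=0
    for C,(u,v) in((C1,a),(C2,b)):
        r=np.array([(u-C[1])/C[0],(v-C[2])/C[0],1])@C[4].T;r/=np.linalg.norm(r);Q=np.eye(3)-np.outer(r,r);M=M+Q;w=w+Q@C[3]
    return np.linalg.solve(M,w)
E
python3 - <<'E'
from h import *
Z=[np.load(f"pics/w{i}.npz",allow_pickle=True) for i in(1,2)];Cs=[z["C"] for z in Z]
A=[(297.5,85.9),(343.5,85.9),(300.9,246),(340.5,246)];B=[(291.2,13),(345,12.5),(296.4,207),(342,207)]
Q=np.array([tri(Cs[0],a,Cs[1],b) for a,b in zip(A,B)]);print("posts",Q.round(1).tolist(),"mean",Q.mean(0))
t=[np.arctan2(*(Q[i]-Q[j])[[1,0]]) for i,j in((0,2),(1,3))];print("yaw",t)
print("green tri",tri(Cs[0],(320.57,203.51),Cs[1],(318.78,154.03)))
yaw=np.mean(t);e=np.array([np.cos(yaw),np.sin(yaw)]);n=np.array([-e[1],e[0]]);c0=Q.mean(0)[:2]
for z,C in zip(Z,Cs):
    p=z["p"];hsv=cv2.cvtColor(p,cv2.COLOR_RGB2HSV);v,u=np.mgrid[:400,:640]
    P=cloud(C,z["d"]);X=plane(C,u,v,51.)
    a=(X[...,:2]-c0)@e;b=(X[...,:2]-c0)@n
    w=(p.min(-1)>120)&(hsv[...,1]<60)&(abs(b)<24)&(abs(P[...,2]-51)<6)
    for lo,hi in((-60,-20),(65,90),(-90,-70)):
        for k in (w&(a>lo)&(a<hi),): print("flank",lo,np.percentile(b[k],[1,99]).round(1),end=" ")
    k=w&(abs(b)<12);print("ends",np.percentile(a[k],[.3,99.7]).round(1))
    bl=(p.max(-1)<75)&(P[...,2]>200)&(P[...,2]<240);bl[:,180:]=0;bl[260:]=0
    D=(P[bl][:,:2]-c0);print("bar a,b,z top",np.percentile(D@e,[1,50,99]).round(1),np.percentile(D@n,[1,50,99]).round(1),np.percentile(P[bl][:,2],[50,98]))
E
```

```text
posts [[586.5, -271.5, 31.5], [597.4, -327.2, 32.9], [377.8, -313.0, 38.2], [387.6, -368.3, 36.2]] mean [ 487.32670186 -320.00802919   34.70150348]
yaw [np.float64(0.19647568633241239), np.float64(0.19319211739097286)]
green tri [ 448.6552676  -327.50592988   51.59362307]
flank -60 [-16.5  15.4] flank 65 [-16.3  16.1] flank -90 [-16.8  15.8] ends [-104.9  116.5]
bar a,b,z top [-37.2   5.6  44.1] [156.9 160.7 169.7] [213.8108756  216.13805585]
flank -60 [-15.9  16.2] flank 65 [-16.1  15.7] flank -90 [-17.3  16.8] ends [-101.1   98.2]
bar a,b,z top [-44.1   4.6  44.5] [156.8 160.3 169. ] [213.54390166 216.14638207]
```

```bash
echo '[14,-30,-14,0,1,28,-60,-28,0,1,42,-90,-42,0,1,56,-120,-56,0,1,70,-150,-60,0,1]' | python3 steer.py
echo '[6,-37,0,-0.12,1,12,-74,0,-0.24,1,18,-111,0,-0.36,1,24,-148,0,-0.48,1,30,-185,0,-0.6,1]' | python3 steer.py
echo '[21,-32,0,-0.12,1,42,-64,0,-0.24,1,64,-97,0,-0.36,1,86,-130,0,-0.48,1,107,-162,0,-0.6,1]' | python3 steer.py
echo '[24,-10,10,-0.1,1,48,-20,20,-0.2,1,72,-30,20,-0.25,1,72,-30,20,-0.25,1,72,-30,20,-0.25,1]' | python3 steer.py
python3 - <<'E'
from h import *
s=env.state();print(s["eef_pos"],s["tcp_rot"],s["joints"])
C=cam("wrist");p,d=env.read_camera("wrist");cv2.imwrite("pics/w3.png",p[:,:,::-1]);np.savez("pics/w3.npz",p=p,d=d,C=np.array(C,dtype=object))
E
```

```text
t: 2.2
eef_pos: [460.7, -171.6, 303.1]
tcp_rot: [3.139, -0.003, 0.19]
ft_force: [0.9, 0.1, -0.2]
opening: 1.001
grip_force: 0.0
t: 2.62
eef_pos: [454.2, 16.5, 301.3]
tcp_rot: [3.14, -0.001, 0.796]
ft_force: [1.2, 0.1, -0.4]
opening: 0.999
grip_force: 0.0
t: 3.03
eef_pos: [413.9, 206.9, 301.3]
tcp_rot: [3.14, -0.001, 1.396]
ft_force: [1.1, 0.1, 0.8]
opening: 1.002
grip_force: 0.0
t: 3.45
eef_pos: [397.6, 282.0, 280.8]
tcp_rot: [3.141, 0.0, 1.642]
ft_force: [-0.0, -0.5, -0.3]
opening: 1.002
grip_force: 0.0
[397.59301672 282.00682072 280.79519352] [3.14127165e+00 4.60936440e-05 1.64235235e+00] [ 4.81417814e-01  2.24550646e-01  1.79205760e+00 -1.88651789e-04
  1.12470836e+00  4.09943153e-01]
```

View pics/w3.png

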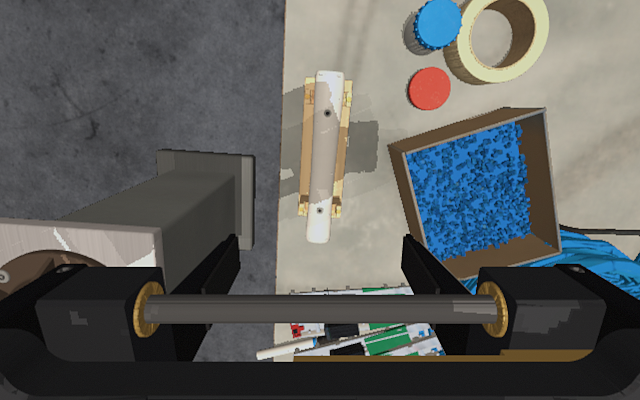

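The picture shows the cover from (328,72) to (317,242), with screw holes at (327,113) and (319,211). The cork saddles are at (325,95) and (320,210), and the carton's near edge is at x≈400. Next comes a second, lower view for height and axis.

```bash
echo '[-18,0,20,0,1,-36,0,40,0,1,-54,0,60,0,1,-60,0,70,0,1,-60,0,70,0,1]' | python3 steer.py
echo '[0,0,0,0,0.7,0,0,0,0,0.7]' | python3 steer.py
python3 - <<'E'
from h import *
C=cam("wrist");p,d=env.read_camera("wrist");cv2.imwrite("pics/w4.png",p[:,:,::-1]);np.savez("pics/w4.npz",p=p,d=d,C=np.array(C,dtype=object))
s=env.state();print(s["eef_pos"],s["tcp_rot"])
H=[];Cs=[]
for i in(3,4):
    z=np.load(f"pics/w{i}.npz",allow_pickle=True);C=z["C"];p=z["p"];hsv=cv2.cvtColor(p,cv2.COLOR_RGB2HSV)
    P=cloud(C,z["d"]);D=np.linalg.norm(P[...,:2]-[397,295],axis=-1)
    m=((p.min(-1)>90)&(hsv[...,1]<45)&(P[...,2]>54)&(P[...,2]<72)&(D<120)).astype(np.uint8)
    n,l,st,ce=cv2.connectedComponentsWithStats(m);k=1+np.argmax(st[1:,4]);print(st[k])
    c=max(cv2.findContours((l==k).astype(np.uint8),0,1)[0],key=cv2.contourArea)[:,0]
    X=plane(C,c[:,0],c[:,1],57.)[:,:2];r=cv2.minAreaRect(X.astype(np.float32));print("rect at z57",r)
    t=P[l==k];print("top z",np.percentile(t[:,2],[50,95,99]))
    f=cv2.drawContours(np.zeros(m.shape,np.uint8),[c],-1,1,-1);f=cv2.erode(f,np.ones((5,5)))
    dk=((p.max(-1)<95)&(f>0)).astype(np.uint8);n,l,st,ce=cv2.connectedComponentsWithStats(dk)
    o=[k for k in range(1,n) if st[k,4]>4];print("holes",[(ce[k].round(1).tolist(),st[k,4]) for k in o])
    o=sorted(sorted(o,key=lambda k:-st[k,4])[:2],key=lambda k:ce[k][1]);H.append(ce[o]);Cs.append(C)
Q=np.array([tri(Cs[0],a,Cs[1],b) for a,b in zip(*H)]);print("holes 3d",Q,"mid",Q.mean(0),"dir",np.arctan2(*(Q[0]-Q[1])[[1,0]]))
E
```

```text
t: 3.92
eef_pos: [401.7, 218.7, 209.3]
tcp_rot: [-3.139, 0.001, 1.636]
ft_force: [0.9, 0.2, 0.2]
opening: 1.001
grip_force: 0.0
t: 4.08
eef_pos: [402.6, 220.9, 211.6]
tcp_rot: [3.14, -0.0, 1.639]
ft_force: [-0.6, 0.0, 0.1]
opening: 0.916
grip_force: 0.0
[402.54004139 221.10002924 211.59734403] [ 3.13984569e+00 -4.60293077e-04  1.63942061e+00]
[ 306   71   39  173 4238]
rect at z57 ((400.59613037109375, 294.9276123046875), (33.32570266723633, 215.02108764648438), 0.019145751371979713)
top z [63.1275432  65.22884583 65.89238676]
holes [([327.4, 112.8], np.int32(14))]
[ 301    0   49  217 6847]
rect at z57 ((400.5772705078125, 291.53466796875), (34.11231994628906, 206.29469299316406), 0.07694874703884125)
top z [63.12264604 65.16600204 65.79524286]
holes [([327.5, 43.8], np.int32(10)), ([318.4, 174.1], np.int32(17))]Traceback (most recent call last):
  File "<stdin>", line 17, in <module>
IndexError: index 1 is out of bounds for axis 0 with size 1
```

Run:
```python
from h import *
Z=[np.load(f"pics/w{i}.npz",allow_pickle=True) for i in(3,4)]
g=cv2.cvtColor(Z[0]["p"],cv2.COLOR_RGB2GRAY)[205:218,312:327].astype(float);w=np.clip(g.max()*.75-g,0,None)
g2=g.copy();i=np.unravel_index(g.argmin(),g.shape);v,u=i[0]+205,i[1]+312;print("dark",u,v)
Q=np.array([tri(Z[0]["C"],(327.4,112.8),Z[1]["C"],(327.5,43.8)),tri(Z[0]["C"],(u,v),Z[1]["C"],(318.4,174.1))])
print(Q,Q.mean(0),np.arctan2(*(Q[0]-Q[1])[[1,0]]))
```

```text
dark 319 210
[[400.41951336 356.49081768  65.40348849]
 [399.69721704 235.99993354  62.5804762 ]] [400.0583652  296.24537561  63.99198235] 1.5648017847433964
```

```bash
echo '[20,1,20,0.02,0.7,40,2,45,0.04,0.7,60,3,70,0.06,0.7,74.5,3,95,0.071,0.7,74.5,3,105,0.071,0.7]' | python3 steer.py
echo '[0,0,20,0,0.7,0,0,38,0,0.7,0,0,52,0,0.7,0,0,62,0,0.7,0,0,62,0,0.7]' | python3 steer.py
python3 - <<'E'
from h import *
s=env.state();print(s["eef_pos"],s["tcp_rot"],s["joints"])
p,d=env.read_camera("wrist");cv2.imwrite("pics/w5.png",p[:,:,::-1])
E
```

```text
t: 4.55
eef_pos: [399.2, 297.3, 103.7]
tcp_rot: [-3.141, 0.0, 1.57]
ft_force: [-0.5, -0.0, 0.4]
opening: 0.704
grip_force: 0.0
t: 4.97
eef_pos: [399.6, 295.0, 42.7]
tcp_rot: [-3.14, 0.001, 1.569]
ft_force: [0.0, -0.5, -0.0]
opening: 0.705
grip_force: 0.0
[399.61190643 295.02977826  42.74230175] [-3.14029718e+00  8.54528015e-04  1.56910436e+00] [ 5.02969916e-01  5.74129090e-01  2.02821143e+00 -2.36249524e-04
  5.40799298e-01  5.04865071e-01]
```

View pics/w5.png

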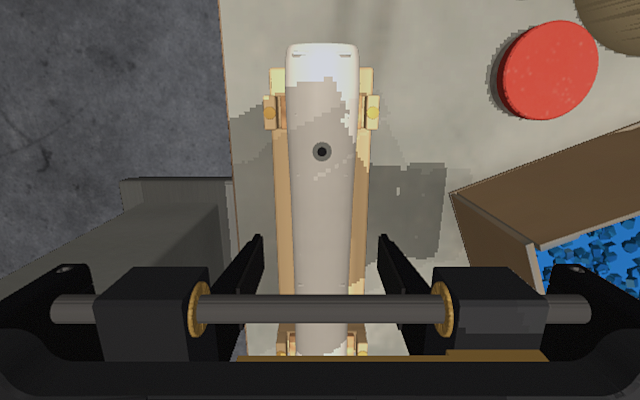

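The cover is centred between the open fingers, with its axis at x≈322 and the fingertips at 255 and 385. The carton at (455,195) stays clear of the gripper. I'll go 3 mm lower, close and lift.

```bash
echo '[0,0,3,0,0.7,0,0,3,0,0.3,0,0,3,0,0.3,0,0,3,0,0.3,0,0,3,0,0.3]' | python3 steer.py
echo '[0,0,0,0,0.3,0,0,0,0,0.3,0,0,0,0,0.3]' | python3 steer.py
echo '[0,0,-2,0,0.3,0,0,-6,0,0.3,0,0,-12,0,0.3,0,0,-20,0,0.3,0,0,-25,0,0.3]' | python3 steer.py
```

```text
t: 5.43
eef_pos: [400.0, 295.4, 41.0]
tcp_rot: [3.141, -0.0, 1.569]
ft_force: [-0.5, -0.3, 0.5]
opening: 0.476
grip_force: 0.0
t: 5.68
eef_pos: [399.9, 295.4, 40.8]
tcp_rot: [3.141, -0.0, 1.569]
ft_force: [-0.2, -0.2, 2.2]
opening: 0.35
grip_force: 30.0
t: 6.1
eef_pos: [400.0, 295.4, 66.7]
tcp_rot: [3.141, -0.0, 1.569]
ft_force: [0.0, 0.6, 0.7]
opening: 0.351
grip_force: 30.0
```

```bash
echo '[0,0,-30,0,0.3,0,0,-68,0,0.3,0,0,-106,0,0.3,0,0,-144,0,0.3,0,0,-182,0,0.3]' | python3 steer.py
echo '[-30,5,-20,0.12,0.3,-68,14,-36,0.24,0.3,-106,26,-48,0.36,0.3,-145,38,-48,0.48,0.3,-184,50,-48,0.6,0.3]' | python3 steer.py
echo '[-27,27,0,0.12,0.3,-54,54,0,0.24,0.3,-82,82,0,0.36,0.3,-109,109,0,0.48,0.3,-137,136,0,0.6,0.3]' | python3 steer.py
echo '[-14,38,0,0.06,0.3,-28,76,0,0.12,0.3,-42,113,0,0.174,0.3,-55,148,0,0.174,0.3,-67,178,0,0.174,0.3]' | python3 steer.py
echo '[0,0,0,0,0.3,0,0,0,0,0.3,0,0,0,0,0.3]' | python3 steer.py
```

```text
t: 6.52
eef_pos: [399.2, 295.0, 250.3]
tcp_rot: [3.141, -0.0, 1.569]
ft_force: [0.5, -0.2, -0.2]
opening: 0.35
grip_force: 30.0
t: 6.93
eef_pos: [449.4, 109.6, 297.2]
tcp_rot: [3.139, -0.002, 0.964]
ft_force: [0.7, -0.1, -0.8]
opening: 0.353
grip_force: 30.0
t: 7.35
eef_pos: [483.6, -80.6, 296.4]
tcp_rot: [3.141, -0.001, 0.363]
ft_force: [1.1, 1.1, -0.2]
opening: 0.355
grip_force: 30.0
t: 7.77
eef_pos: [485.0, -271.2, 296.2]
tcp_rot: [3.141, -0.0, 0.194]
ft_force: [0.2, -0.1, -0.4]
opening: 0.353
grip_force: 30.0
t: 8.02
eef_pos: [485.3, -268.3, 295.9]
tcp_rot: [-3.141, 0.0, 0.194]
ft_force: [0.6, -0.3, -0.3]
opening: 0.354
grip_force: 30.0
```

```bash
echo '[-2,13,20,0,0.3,-4,26,50,0,0.3,-6,39,80,0,0.3,-8,51,110,0,0.3,-8,51,125,0,0.3]' | python3 steer.py
echo '[0,0,20,0,0.3,0,0,40,0,0.3,0,0,50,0,0.3,0,0,50,0,0.3,0,0,50,0,0.3]' | python3 steer.py
python3 - <<'E'
from h import *
s=env.state();T=Ro.from_euler("xyz",s["tcp_rot"]).as_matrix();print(s["eef_pos"],s["tcp_rot"])
C=cam("wrist");p,d=env.read_camera("wrist");cv2.imwrite("pics/w6.png",p[:,:,::-1]);np.savez("pics/w6.npz",p=p,d=d,C=np.array(C,dtype=object))
P=cloud(C,d);L=(P-s["eef_pos"])@T   # tool frame
hsv=cv2.cvtColor(p,cv2.COLOR_RGB2HSV)
m=(p.min(-1)>90)&(hsv[...,1]<60)&(L[...,2]>-30)&(L[...,2]<5)&(abs(L[...,1])<30)&(L[...,0]>14)
for a in range(15,110,12):
    k=m&(L[...,0]>=a)&(L[...,0]<a+12)
    if k.sum()>20: y=np.percentile(L[k][:,1],[1,99]);print(a,y.round(1),y.mean().round(2),"top z",np.percentile(L[k][:,2],[1,50,98]).round(1))
print("end x",np.percentile(L[m][:,0],99.8))
E
```

```text
t: 8.43
eef_pos: [487.2, -319.9, 167.9]
tcp_rot: [-3.14, 0.002, 0.196]
ft_force: [-0.9, 0.8, 0.1]
opening: 0.351
grip_force: 30.0
t: 8.85
eef_pos: [488.0, -319.8, 121.2]
tcp_rot: [3.142, -0.0, 0.196]
ft_force: [0.5, 1.2, -1.0]
opening: 0.352
grip_force: 30.0
[ 488.03715526 -319.81446088  121.23022111] [ 3.14150935e+00 -6.83052506e-05  1.95830426e-01]
15 [-14.8  14.6] -0.09 top z [-24.4 -22.4 -17. ]
27 [-14.7  15.1] 0.18 top z [-24.6 -22.4 -16.9]
39 [-15.   15.8] 0.41 top z [-24.6 -22.4 -17.1]
51 [-15.5  16.1] 0.32 top z [-25.  -22.4 -16.9]
63 [-15.8  16.5] 0.35 top z [-24.8 -22.5 -16.9]
75 [-16.2  16.8] 0.29 top z [-24.9 -22.5 -16.8]
87 [-16.1  17. ] 0.49 top z [-24.8 -22.4 -16.7]
99 [-15.5  16.4] 0.44 top z [-24.1 -21.8 -16. ]
end x 106.95667516728898
```

View pics/w6.png

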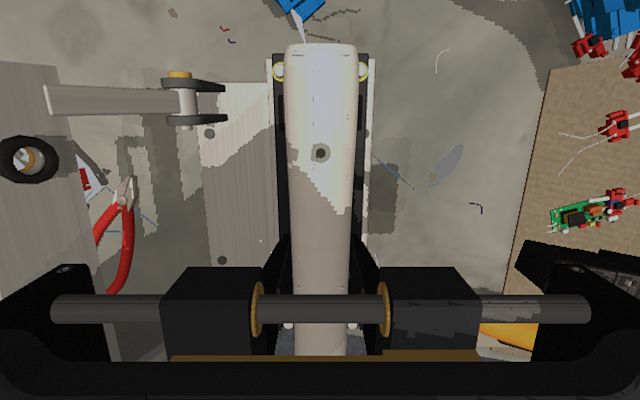

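The cover sits level and centred in the hand, with its axis at x≈321 midway between the far posts at (279,70) and (362,70). I'll lower it, slowing near the seat.

```bash
echo '[-1.7,0.2,15,0,0.3,-1.7,0.2,35,0,0.3,-1.7,0.2,50,0,0.3,-1.7,0.2,60,0,0.3,-1.7,0.2,64,0,0.3]' | python3 steer.py
echo '[0,0,3,0,0.3,0,0,6,0,0.3,0,0,9,0,0.3,0,0,12,0,0.3,0,0,14,0,0.3]' | python3 steer.py
echo '[0,0,0,0,0.3,0,0,0,0,0.3]' | python3 steer.py
```

```text
t: 9.32
eef_pos: [486.1, -320.9, 56.4]
tcp_rot: [-3.142, 0.0, 0.195]
ft_force: [0.3, -0.4, -0.0]
opening: 0.351
grip_force: 30.0
t: 9.73
eef_pos: [486.6, -321.3, 44.0]
tcp_rot: [3.14, -0.001, 0.195]
ft_force: [-2.5, 3.6, 15.7]
opening: 0.354
grip_force: 37.3
t: 9.9
eef_pos: [486.5, -321.3, 44.3]
tcp_rot: [3.14, -0.001, 0.195]
ft_force: [-2.2, 1.8, 14.4]
opening: 0.351
grip_force: 36.7
```

```bash
echo '[0,0,-2,0,0.3,0,0,-5,0,0.3,0,0,-8,0,0.3,0,0,-8,0,0.3,0,0,-8,0,0.3]' | python3 steer.py
python3 - <<'E'
from h import *
s=env.state();T=Ro.from_euler("xyz",s["tcp_rot"]).as_matrix();print(s["eef_pos"],s["tcp_rot"])
C=cam("wrist");p,d=env.read_camera("wrist");np.savez("pics/w7.npz",p=p,d=d,C=np.array(C,dtype=object))
P=cloud(C,d);L=(P-s["eef_pos"])@T
hsv=cv2.cvtColor(p,cv2.COLOR_RGB2HSV)
m=(p.min(-1)>90)&(hsv[...,1]<60)&(L[...,2]>-30)&(L[...,2]<5)&(abs(L[...,1])<30)&(L[...,0]>14)
for a in range(15,110,24):
    k=m&(L[...,0]>=a)&(L[...,0]<a+12)
    if k.sum()>20: y=np.percentile(L[k][:,1],[1,99]);print(a,y.round(1),y.mean().round(2),"top z",np.percentile(L[k][:,2],[1,50,98]).round(1))
print("end x",np.percentile(L[m][:,0],99.8))
cv2.imwrite("pics/w7.png",cv2.resize(p[0:260,200:440,::-1],None,fx=2.3,fy=2.3,interpolation=cv2.INTER_CUBIC))
E
```

```text
t: 10.32
eef_pos: [486.2, -321.2, 51.0]
tcp_rot: [3.141, -0.001, 0.195]
ft_force: [0.3, -0.3, 3.1]
opening: 0.351
grip_force: 32.1
[ 486.17444688 -321.15937637   50.99828012] [ 3.14081463e+00 -5.34534055e-04  1.94852357e-01]
15 [-14.5  14.8] 0.14 top z [-24.6 -22.3 -17.1]
39 [-15.1  15.8] 0.36 top z [-24.6 -22.4 -16.9]
63 [-15.9  16.6] 0.38 top z [-24.9 -22.4 -16.6]
87 [-16.2  17.1] 0.46 top z [-24.7 -22.4 -16.5]
end x 116.12701140153675
```

View pics/w7.png

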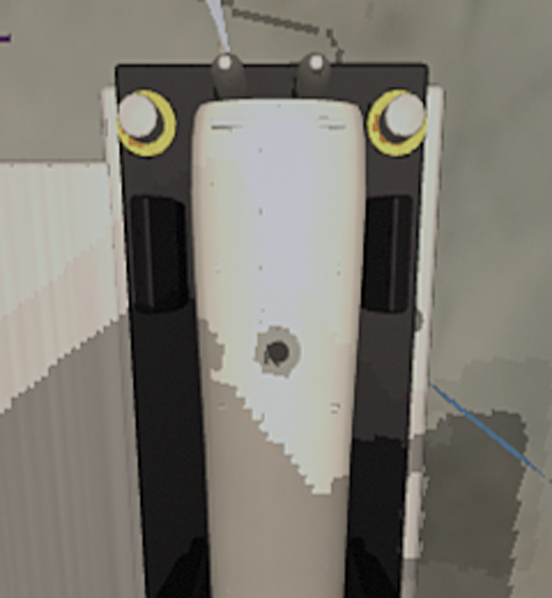

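The far end of the cover lies between the cheeks, but off to the right. The gap is about 3 px at the right cheek (362 to 365) and 10 px at the left (183 to 193), and the ring midpoint is at 272.5 against 277.5 for the cover. That means shifting about 1.5 mm towards the hinge, which is tool -y.

```bash
echo '[0,0,-3,0,0.3,0,-1,-3,0,0.3,0,-1.6,-3,0,0.3,0,-1.6,-3,0,0.3,0,-1.6,-3,0,0.3]' | python3 steer.py
echo '[0,0,2,0,0.3,0,0,4,0,0.3,0,0,6,0,0.3,0,0,6,0,0.3]' | python3 steer.py
echo '[0,0,1,0,0.3,0,0,2,0,0.3,0,0,3,0,0.3,0,0,3,0,0.3]' | python3 steer.py
```

```text
t: 10.78
eef_pos: [485.6, -319.3, 53.5]
tcp_rot: [-3.141, 0.0, 0.195]
ft_force: [1.3, 0.0, -0.7]
opening: 0.35
grip_force: 30.0
t: 11.12
eef_pos: [485.8, -319.6, 47.8]
tcp_rot: [3.141, -0.0, 0.195]
ft_force: [-1.0, 2.0, 7.6]
opening: 0.352
grip_force: 34.9
t: 11.45
eef_pos: [485.9, -319.6, 45.3]
tcp_rot: [3.141, -0.001, 0.195]
ft_force: [-2.3, 2.1, 11.3]
opening: 0.352
grip_force: 37.3
```

Contact started at TCP z ≈ 51 both times, before and after the sideways shift. That is the wired half's own rim height, so the fingertips, 10 mm below the cover's rim, are landing on the wired half. I'll take the cover back to its rest and grip it higher, with the tips just above its rim, so it can be laid down and not dropped.

```bash
echo '[0,0,-20,0,0.3,0,0,-58,0,0.3,0,0,-96,0,0.3,0,0,-134,0,0.3,0,0,-172,0,0.3]' | python3 steer.py
echo '[0,0,-38,-0.1,0.3,7,-36,-60,-0.22,0.3,14,-73,-78,-0.34,0.3,21,-110,-80,-0.46,0.3,28,-147,-80,-0.58,0.3]' | python3 steer.py
echo '[23,-30,0,-0.12,0.3,46,-59,0,-0.24,0.3,69,-88,0,-0.36,0.3,92,-118,0,-0.48,0.3,115,-147,0,-0.6,0.3]' | python3 steer.py
echo '[35,-14,0,-0.12,0.3,70,-28,0,-0.194,0.3,105,-42,0,-0.194,0.3,140,-57,0,-0.194,0.3,175,-72,0,-0.194,0.3]' | python3 steer.py
echo '[32,-7,10,0,0.3,64,-14,25,0,0.3,90,-20,50,0,0.3,95,-20,80,0,0.3,95,-20,100,0,0.3]' | python3 steer.py
echo '[0,0,0,0,0.3,0,0,0,0,0.3]' | python3 steer.py
```

```text
t: 11.87
eef_pos: [485.4, -319.2, 218.2]
tcp_rot: [-3.141, 0.0, 0.195]
ft_force: [0.4, -1.4, -0.4]
opening: 0.35
grip_force: 30.0
t: 12.28
eef_pos: [484.6, -168.5, 297.8]
tcp_rot: [3.139, -0.001, 0.78]
ft_force: [0.9, 1.1, -1.0]
opening: 0.355
grip_force: 30.0
t: 12.7
eef_pos: [463.3, 17.4, 296.5]
tcp_rot: [-3.142, 0.0, 1.38]
ft_force: [0.9, 0.4, -0.8]
opening: 0.353
grip_force: 30.0
t: 13.12
eef_pos: [426.7, 203.1, 296.5]
tcp_rot: [-3.142, 0.0, 1.569]
ft_force: [1.2, -0.1, -0.0]
opening: 0.354
grip_force: 30.0
t: 13.53
eef_pos: [406.5, 297.8, 194.2]
tcp_rot: [-3.14, 0.001, 1.571]
ft_force: [0.4, 0.3, -1.4]
opening: 0.35
grip_force: 30.0
t: 13.7
eef_pos: [407.5, 296.3, 196.2]
tcp_rot: [-3.14, 0.001, 1.569]
ft_force: [1.2, -0.1, -0.2]
opening: 0.348
grip_force: 30.0
```

```bash
echo '[-0.9,-3,30,0,0.3,-0.9,-7.5,60,0,0.3,-0.9,-7.5,90,0,0.3,-0.9,-7.5,110,0,0.3,-0.9,-7.5,120,0,0.3]' | python3 steer.py
echo '[0,0,8,0,0.3,0,0,16,0,0.3,0,0,22,0,0.3,0,0,26,0,0.3,0,0,26,0,0.3]' | python3 steer.py
echo '[0,0,3,0,0.3,0,0,6,0,0.3,0,0,8,0,0.3,0,0,8,0,0.3]' | python3 steer.py
```

```text
t: 14.12
eef_pos: [400.6, 295.2, 75.9]
tcp_rot: [-3.141, 0.0, 1.568]
ft_force: [0.2, -0.2, -0.5]
opening: 0.351
grip_force: 30.0
t: 14.53
eef_pos: [400.3, 295.5, 50.5]
tcp_rot: [3.142, 0.0, 1.569]
ft_force: [-0.2, -0.1, -0.5]
opening: 0.351
grip_force: 30.0
t: 14.87
eef_pos: [400.1, 295.5, 42.4]
tcp_rot: [-3.141, 0.0, 1.569]
ft_force: [0.2, 0.7, -0.7]
opening: 0.352
grip_force: 30.0
```

```bash
echo '[0,0,0.8,0,0.3,0,0,1.5,0,0.3,0,0,1.5,0,0.3]' | python3 steer.py
echo '[0,0,0,0,0.5,0,0,0,0,0.5,0,0,0,0,0.5,0,0,-4,0,0.5,0,0,-10.5,0,0.5]' | python3 steer.py
echo '[0,0,0,0,0.5,0,0,0,0,0.3,0,0,0,0,0.3,0,0,0,0,0.3,0,0,0,0,0.3]' | python3 steer.py
echo '[0,0,0,0,0.3,0,0,0,0,0.3]' | python3 steer.py
```

```text
t: 15.12
eef_pos: [400.2, 295.5, 41.0]
tcp_rot: [3.142, 0.0, 1.569]
ft_force: [-0.1, -0.1, 0.3]
opening: 0.352
grip_force: 30.0
t: 15.53
eef_pos: [400.0, 295.4, 51.6]
tcp_rot: [-3.141, 0.001, 1.569]
ft_force: [-0.4, 0.3, 0.1]
opening: 0.498
grip_force: 0.0
t: 15.95
eef_pos: [400.2, 295.5, 51.6]
tcp_rot: [-3.142, 0.0, 1.569]
ft_force: [-0.4, 0.1, 3.2]
opening: 0.346
grip_force: 30.0
t: 16.12
eef_pos: [400.2, 295.5, 51.6]
tcp_rot: [-3.142, 0.0, 1.569]
ft_force: [-0.6, -0.8, 2.4]
opening: 0.35
grip_force: 30.0
```

```bash
echo '[0,0,-3,0,0.3,0,0,-10,0,0.3,0,0,-20,0,0.3,0,0,-32,0,0.3,0,0,-40,0,0.3]' | python3 steer.py
cat >> h.py <<'E'
def inhand():
    s=env.state();T=Ro.from_euler("xyz",s["tcp_rot"]).as_matrix();C=cam("wrist");p,d=env.read_camera("wrist")
    P=cloud(C,d);L=(P-s["eef_pos"])@T;hsv=cv2.cvtColor(p,cv2.COLOR_RGB2HSV)
    m=(p.min(-1)>90)&(hsv[...,1]<60)&(L[...,2]>-22)&(L[...,2]<12)&(abs(L[...,1])<30)&(L[...,0]>14)&(L[...,0]<112)
    for a in range(15,110,24):
        k=m&(L[...,0]>=a)&(L[...,0]<a+12)
        if k.sum()>20: y=np.percentile(L[k][:,1],[1,99]);print(a,y.round(1),y.mean().round(2),"top z",np.percentile(L[k][:,2],[1,50,98]).round(1))
    print("end x",np.percentile(L[m][:,0],99.8),s["eef_pos"],s["opening"]);return p,d,C,s,L
E
python3 -c "
from h import *
inhand()"
```

```text
t: 16.53
eef_pos: [400.5, 295.7, 93.2]
tcp_rot: [3.141, -0.0, 1.569]
ft_force: [0.5, 0.2, 0.1]
opening: 0.347
grip_force: 30.0
15 [-14.9  15.1] 0.12 top z [-13.7 -11.5  -6.1]
39 [-15.4  15.5] 0.08 top z [-13.9 -11.6  -6. ]
63 [-16.1  16.5] 0.21 top z [-14.1 -11.7  -6. ]
87 [-16.5  16.9] 0.17 top z [-14.  -11.6  -5.6]
end x 106.86550187269954 [400.45338656 295.67126971  93.17163654] 0.347333439518983
```

```bash
echo '[0,0,-24,0,0.3,0,0,-58,0,0.3,0,0,-94,0,0.3,0,0,-130,0,0.3,0,0,-164,0,0.3]' | python3 steer.py
echo '[-30,5,-20,0.12,0.3,-68,14,-36,0.24,0.3,-106,26,-48,0.36,0.3,-145,38,-48,0.48,0.3,-184,50,-48,0.6,0.3]' | python3 steer.py
echo '[-27,27,0,0.12,0.3,-54,54,0,0.24,0.3,-82,82,0,0.36,0.3,-109,109,0,0.48,0.3,-137,136,0,0.6,0.3]' | python3 steer.py
echo '[-14,38,0,0.06,0.3,-28,76,0,0.12,0.3,-42,113,0,0.174,0.3,-55,148,0,0.174,0.3,-67,178,0,0.174,0.3]' | python3 steer.py
echo '[-4,13,20,0,0.3,-8,26,50,0,0.3,-10,39,80,0,0.3,-10,50,110,0,0.3,-10,50,125,0,0.3]' | python3 steer.py
echo '[0,0,20,0,0.3,0,0,40,0,0.3,0,0,60,0,0.3,0,0,75,0,0.3,0,0,75,0,0.3]' | python3 steer.py
echo '[0,0,0,0,0.3,0,0,0,0,0.3]' | python3 steer.py
python3 - <<'E'
from h import *
p,d,C,s,L=inhand();hsv=cv2.cvtColor(p,cv2.COLOR_RGB2HSV);P=cloud(C,d)
g=((hsv[...,0]>15)&(hsv[...,0]<35)&(hsv[...,1]>90)&(hsv[...,2]>80)).astype(np.uint8);g[:,:230]=0;g[:,420:]=0;g[150:]=0
n,l,st,ce=cv2.connectedComponentsWithStats(g)
for k in range(1,n):
    if st[k,4]>15: print(st[k],ce[k].round(1),np.median(L[l==k],0).round(1))
# black nest plate edges
for v in range(70,200,25):
    r=L[v];b=(p[v].max(-1)<70)&(abs(r[:,1])<45)&(P[v][:,2]<70);u=np.nonzero(b)[0]
    if len(u): print(v,u.min(),u.max(),r[u.min()].round(1),r[u.max()].round(1))
E
```

```text
t: 17.0
eef_pos: [399.8, 295.3, 257.9]
tcp_rot: [3.141, -0.0, 1.569]
ft_force: [1.0, -0.5, -0.5]
opening: 0.351
grip_force: 30.0
t: 17.42
eef_pos: [449.9, 109.8, 304.8]
tcp_rot: [3.14, -0.001, 0.964]
ft_force: [1.3, 1.2, -0.9]
opening: 0.352
grip_force: 30.0
t: 17.83
eef_pos: [484.1, -80.4, 304.0]
tcp_rot: [3.141, -0.0, 0.363]
ft_force: [0.0, 0.3, 0.6]
opening: 0.351
grip_force: 30.0
t: 18.25
eef_pos: [485.5, -271.1, 303.8]
tcp_rot: [3.141, -0.0, 0.194]
ft_force: [0.7, 0.3, -0.8]
opening: 0.349
grip_force: 30.0
t: 18.67
eef_pos: [484.9, -320.7, 175.4]
tcp_rot: [-3.139, 0.002, 0.193]
ft_force: [0.1, 0.6, -1.0]
opening: 0.349
grip_force: 30.0
t: 19.08
eef_pos: [484.8, -318.9, 101.1]
tcp_rot: [-3.138, 0.003, 0.195]
ft_force: [0.3, 0.2, -0.8]
opening: 0.346
grip_force: 30.0
t: 19.25
eef_pos: [486.2, -319.9, 104.6]
tcp_rot: [3.141, -0.001, 0.195]
ft_force: [0.1, -0.8, -1.0]
opening: 0.351
grip_force: 30.0
15 [-14.7  14.7] 0.01 top z [-13.6 -11.5  -6.4]
39 [-15.1  15.8] 0.39 top z [-14.  -11.5  -6.1]
63 [-15.8  16.6] 0.4 top z [-14.1 -11.7  -5.8]
87 [-16.4  16.9] 0.25 top z [-14.1 -11.6  -5.8]
end x 107.00179060105161 [ 486.22797779 -319.94797913  104.63779925] 0.3510581892799306
[269  55  17  23 150] [278.5  67.6] [105.4 -27.8  68. ]
[356  55  15   9  44] [360.7  57.8] [113.9  27.2  68.2]
[356  62  16  16  79] [363.7  72.7] [103.1  30.1  67.8]
70 280 359 [104.5 -26.4  56.4] [104.8  26.1  59.4]
95 270 369 [ 89.3 -35.8  70.6] [89.2 34.8 68. ]
120 272 368 [ 71.9 -35.   70.2] [72.  34.8 68. ]
145 272 367 [ 51.2 -39.1  92.4] [54.1 34.9 68.2]
170 274 366 [ 35.1 -35.   69.3] [35.1 35.1 69.2]
195 275 365 [ 15.1 -35.1  70.1] [15.6 35.  68.5]
```

```bash
echo '[0,-0.2,10,0,0.3,0,-0.2,22,0,0.3,0,-0.2,32,0,0.3,0,-0.2,38,0,0.3,0,-0.2,38,0,0.3]' | python3 steer.py
echo '[0,0,0,0,0.3]' | python3 steer.py
```

```text
t: 19.72
eef_pos: [485.4, -319.2, 64.3]
tcp_rot: [-3.14, 0.001, 0.195]
ft_force: [0.3, -1.0, -0.7]
opening: 0.349
grip_force: 30.0
t: 19.8
eef_pos: [485.8, -319.5, 65.5]
tcp_rot: [-3.141, 0.0, 0.195]
ft_force: [-0.5, 0.2, -0.1]
opening: 0.346
grip_force: 30.0
```

```bash
echo '[0,0,1.5,0,0.3,0,0,3,0,0.3,0,0,4.5,0,0.3,0,0,6,0,0.3,0,0,6,0,0.3]' | python3 steer.py
echo '[0,0,1.5,0,0.3,0,0,3,0,0.3,0,0,4.5,0,0.3,0,0,6,0,0.3,0,0,6,0,0.3]' | python3 steer.py
```

```text
t: 20.22
eef_pos: [485.8, -319.5, 59.5]
tcp_rot: [-3.142, 0.0, 0.195]
ft_force: [-0.8, -0.4, -0.2]
opening: 0.349
grip_force: 30.0
t: 20.63
eef_pos: [485.7, -319.4, 53.3]
tcp_rot: [-3.141, 0.0, 0.195]
ft_force: [0.2, 0.3, -0.5]
opening: 0.346
grip_force: 30.0
```

No contact down to the seat, so the fingers were the cause. The last millimetre, then release.

```bash
echo '[0,0,0.6,0,0.3,0,0,1.2,0,0.3,0,0,1.2,0,0.3]' | python3 steer.py
echo '[0,0,0,0,0.36,0,0,0,0,0.4,0,0,0,0,0.5,0,0,0,0,0.5,0,0,0,0,0.5]' | python3 steer.py
echo '[0,0,-6,0,0.5,0,0,-18,0,0.5,0,0,-36,0,0.5,0,0,-60,0,0.5,0,0,-75,0,0.5]' | python3 steer.py
python3 - <<'E'
from h import *
s=env.state();T=Ro.from_euler("xyz",s["tcp_rot"]).as_matrix();C=cam("wrist");p,d=env.read_camera("wrist");cv2.imwrite("pics/w8.png",p[:,:,::-1])
P=cloud(C,d);L=(P-s["eef_pos"])@T;hsv=cv2.cvtColor(p,cv2.COLOR_RGB2HSV)
m=(p.min(-1)>90)&(hsv[...,1]<60)&(P[...,2]>54)&(P[...,2]<80)&(abs(L[...,1])<22)&(L[...,0]>0)&(L[...,0]<112)
for a in range(0,110,12):
    k=m&(L[...,0]>=a)&(L[...,0]<a+12)
    if k.sum()>20: y=np.percentile(L[k][:,1],[1,99]);print(a,y.round(1),y.mean().round(2),"z",np.percentile(P[k][:,2],[2,50,99]).round(1))
print(s["eef_pos"])
E
```

```text
t: 20.88
eef_pos: [485.9, -319.5, 52.4]
tcp_rot: [3.142, 0.0, 0.195]
ft_force: [-0.3, 0.3, -0.8]
opening: 0.348
grip_force: 30.0
t: 21.3
eef_pos: [485.9, -319.5, 52.5]
tcp_rot: [3.141, -0.0, 0.195]
ft_force: [0.6, -0.2, -0.7]
opening: 0.491
grip_force: 0.0
t: 21.72
eef_pos: [486.1, -319.7, 129.7]
tcp_rot: [3.14, -0.001, 0.195]
ft_force: [0.2, -0.5, -0.4]
opening: 0.499
grip_force: 0.0
0 [-15.1  14.4] -0.34 z [57.8 63.7 66.1]
12 [-14.8  14.9] 0.02 z [58.4 63.8 66.2]
24 [-15.4  14.7] -0.33 z [57.9 63.8 66.3]
36 [-15.2  15.4] 0.1 z [58.4 63.9 66.4]
48 [-15.7  15.8] 0.05 z [58.4 64.  66.7]
60 [-16.3  16.3] 0.0 z [57.9 63.9 66.6]
72 [-16.8  16.8] 0.04 z [57.3 63.9 66.5]
84 [-16.4  16.5] 0.04 z [58.5 63.9 66.4]
96 [-16.3  16.4] 0.05 z [57.5 63.3 65.9]
[ 486.14083398 -319.71298082  129.6998481 ]
```

The cover is seated level and centred, with its top at 66 mm (51 + 15). Next I go over the bar and check it from there.

```bash
echo '[0,0,-36,0,0.4,0,0,-74,0,0.4,0,-20,-110,0,0.32,0,-50,-135,0,0.32,1,-85,-140,0,0.32]' | python3 steer.py
echo '[0,-30,0,0,0.32,0,-55,0,0,0.32,0,-73,0,0,0.32,0,-78,0,0,0.32,0,-78,0,0,0.32]' | python3 steer.py
echo '[0,0,0,0,0.32,0,0,0,0,0.32]' | python3 steer.py
python3 - <<'E'
from h import *
s=env.state();T=Ro.from_euler("xyz",s["tcp_rot"]).as_matrix();C=cam("wrist");p,d=env.read_camera("wrist");cv2.imwrite("pics/w9.png",p[:,:,::-1])
P=cloud(C,d);L=(P-s["eef_pos"])@T
print(s["eef_pos"],s["tcp_rot"],s["opening"])
for a in(15,20,25,30,35,40):
    k=(abs(L[...,0]-a)<2)&(P[...,2]>195)&(P[...,2]<225)&(abs(L[...,1])<30)&(p.max(-1)<90)
    if k.sum()>5: print(a,k.sum(),np.percentile(L[k][:,1],[2,50,98]).round(1),np.percentile(P[k][:,2],[2,50,98]).round(1))
k=(P[...,2]>195)&(P[...,2]<225)&(abs(L[...,1])<30);print(np.percentile(L[k][:,0],[1,99]))
E
```

```text
t: 22.18
eef_pos: [471.0, -236.4, 271.5]
tcp_rot: [3.137, -0.005, 0.193]
ft_force: [0.3, 0.9, -0.5]
opening: 0.325
grip_force: 0.0
t: 22.6
eef_pos: [455.2, -158.6, 267.8]
tcp_rot: [3.141, -0.0, 0.196]
ft_force: [-0.1, 0.2, 0.5]
opening: 0.32
grip_force: 0.0
t: 22.77
eef_pos: [455.6, -160.3, 267.3]
tcp_rot: [3.141, 0.0, 0.194]
ft_force: [-0.7, -0.8, 0.0]
opening: 0.317
grip_force: 0.0
[ 455.5764088  -160.28010748  267.3134254 ] [3.14136150e+00 2.69595666e-05 1.94186896e-01] 0.31740173691542833
15 99 [-8.1 -1.4  5.3] [209.2 214.1 215.8]
20 99 [-8.1 -1.4  5.2] [208.4 214.2 216.2]
25 103 [-8.  -1.4  5.2] [209.4 214.3 216.4]
30 102 [-8.  -1.4  5.2] [209.4 214.3 216.3]
35 106 [-7.9 -1.4  5.1] [209.8 214.3 216.1]
40 111 [-8.7 -2.1  5.1] [208.6 214.1 216.3]
[-56.10055689  58.97654707]
```

```bash
echo '[0,-1.4,15,0,0.32,0,-1.4,35,0,0.32,0,-1.4,55,0,0.32,0,-1.4,69,0,0.32,0,-1.4,76,0,0.32]' | python3 steer.py
echo '[0,0,0,0,0.32,0,0,0,0,0.1,0,0,0,0,0.1,0,0,0,0,0.1,0,0,0,0,0.1]' | python3 steer.py
python3 -c "
import numpy as np
t0=2.066
for t in np.arange(2.0,-.03,-.1): print(round(t,2),'dy',round(156*(np.cos(t)-np.cos(t0)),1),'dz',round(156*(np.sin(t0)-np.sin(t)),1))"
```

```text
t: 23.23
eef_pos: [454.5, -158.5, 189.6]
tcp_rot: [-3.14, 0.002, 0.194]
ft_force: [-0.0, -0.2, -0.2]
opening: 0.32
grip_force: 0.0
t: 23.65
eef_pos: [455.3, -158.2, 192.2]
tcp_rot: [3.141, -0.001, 0.195]
ft_force: [0.5, 0.5, 1.2]
opening: 0.138
grip_force: 30.0
2.0 dy 9.2 dz -4.6
1.9 dy 23.7 dz -10.4
1.8 dy 38.7 dz -14.7
1.7 dy 54.0 dz -17.4
1.6 dy 69.6 dz -18.7
1.5 dy 85.2 dz -18.3
1.4 dy 100.6 dz -16.5
1.3 dy 115.9 dz -13.1
1.2 dy 130.7 dz -8.1
1.1 dy 144.9 dz -1.8
1.0 dy 158.4 dz 6.0
0.9 dy 171.1 dz 15.1
0.8 dy 182.8 dz 25.4
0.7 dy 193.4 dz 36.8
0.6 dy 202.9 dz 49.2
0.5 dy 211.0 dz 62.5
0.4 dy 217.8 dz 76.5
0.3 dy 223.2 dz 91.2
0.2 dy 227.0 dz 106.3
0.1 dy 229.4 dz 121.7
-0.0 dy 230.1 dz 137.3
```

```bash
echo '[0,9,-4.6,0,0.1,0,23.7,-10.4,0,0.1,0,38.7,-14.7,0,0.1,0,54,-17.4,0,0.1,0,69.6,-18.7,0,0.1]' | python3 steer.py
echo '[0,15.6,0.4,0,0.1,0,31,2.2,0,0.1,0,46.3,5.6,0,0.1,0,61.1,10.6,0,0.1,0,75.3,16.9,0,0.1]' | python3 steer.py
```

```text
t: 24.07
eef_pos: [468.4, -226.7, 211.1]
tcp_rot: [-3.141, -0.0, 0.195]
ft_force: [-2.1, 3.4, 1.1]
opening: 0.142
grip_force: 30.0
t: 24.48
eef_pos: [483.0, -301.6, 192.5]
tcp_rot: [-3.141, 0.001, 0.195]
ft_force: [-2.7, 3.4, -0.9]
opening: 0.139
grip_force: 30.0
```

```bash
echo '[0,13.5,7.8,0,0.1,0,26.2,16.9,0,0.1,0,37.9,27.2,0,0.1,0,48.5,38.6,0,0.1,0,58,51,0,0.1]' | python3 steer.py
echo '[0,8.1,13.3,0,0.1,0,13.7,24.5,0,0.1,0,17.7,34.6,0,0.1,0,21.1,45,0,0.1,0,23.5,54.1,0,0.1]' | python3 steer.py
echo '[0,0,0,0,0.1]' | python3 steer.py
```

```text
t: 24.9
eef_pos: [494.4, -358.2, 140.9]
tcp_rot: [-3.142, 0.0, 0.195]
ft_force: [-3.0, 2.3, -0.5]
opening: 0.137
grip_force: 30.0
t: 25.32
eef_pos: [498.8, -380.5, 87.1]
tcp_rot: [3.141, 0.0, 0.195]
ft_force: [-4.5, -1.0, 2.3]
opening: 0.138
grip_force: 30.0
t: 25.4
eef_pos: [498.8, -380.6, 86.3]
tcp_rot: [-3.142, 0.0, 0.195]
ft_force: [-3.0, -4.4, -2.0]
opening: 0.14
grip_force: 30.0
```

```bash
echo '[0,1,5,0,0.1,-0.3,1.8,10,0,0.1,-0.5,2.5,14,0,0.1,-0.5,3,17,0,0.1,-0.5,3.2,19,0,0.1]' | python3 steer.py
echo '[0,0,0,0,0.1,0,0,1,0,0.1,0,0.1,2,0,0.1,0,0.1,3,0,0.1,0,0.1,4,0,0.1]' | python3 steer.py
```

```text
t: 25.82
eef_pos: [499.4, -383.5, 69.2]
tcp_rot: [3.141, -0.001, 0.195]
ft_force: [-0.4, -2.1, 2.5]
opening: 0.142
grip_force: 30.0
t: 26.23
eef_pos: [499.4, -383.8, 65.4]
tcp_rot: [3.14, -0.001, 0.195]
ft_force: [1.9, -5.1, 1.8]
opening: 0.138
grip_force: 30.0
```

```bash
echo '[0,0.3,1,0,0.1,0,0.5,2,0,0.1,0,0.5,3,0,0.1,0,0.5,4,0,0.1,0,0.5,4,0,0.1]' | python3 steer.py
echo '[0,0.2,1,0,0.1,0,0.2,2,0,0.1,0,0.2,3,0,0.1,0,0.2,4,0,0.1,0,0.2,4,0,0.1]' | python3 steer.py
python3 - <<'E'
from h import *
s=env.state();f,n=[],np.array([-.194,.981])
C=cam("wrist");p,d=env.read_camera("wrist");P=cloud(C,d);np.savez("pics/w10.npz",p=p,d=d)
c0=np.array([486.7,-319.8]);e=np.array([.981,.194]);a=(P[...,:2]-c0)@e;b=(P[...,:2]-c0)@n
cv2.imwrite("pics/w10.png",p[:,:,::-1]);print(s["eef_pos"],s["ft_force"],s["moment"])
# arm plane / beam height at different b; plate heights
hsv=cv2.cvtColor(p,cv2.COLOR_RGB2HSV)
print("beam",[(b0,np.round(np.median(P[(abs(b-b0)<3)&(a>10)&(a<95)&(P[...,2]>65)&(P[...,2]<95)][:,2]),1)) for b0 in(-15,-8,8,15)])
for nme,lo,hi in(("green",45,85),("red",0,8)):
    m=(hsv[...,0]>lo)&(hsv[...,0]<hi)&(hsv[...,1]>120)&(abs(abs(b)-28)<10)&(a>80)&(a<120);print(nme,m.sum(),np.argwhere(m).mean(0) if m.any() else "")
E
```

```text
t: 26.65
eef_pos: [499.4, -384.2, 61.0]
tcp_rot: [3.141, -0.001, 0.195]
ft_force: [4.6, -4.4, -0.5]
opening: 0.141
grip_force: 30.0
t: 27.07
eef_pos: [499.4, -384.4, 57.2]
tcp_rot: [3.141, -0.001, 0.195]
ft_force: [4.4, -3.2, 2.1]
opening: 0.138
grip_force: 30.0
[ 499.44581348 -384.37800532   57.2489555 ] [ 4.41976977 -3.22180184  2.08001523] [-0.41826727 -0.73447734  0.02042038]
beam [(-15, np.float64(80.2)), (-8, np.float64(80.1)), (8, np.float64(79.3)), (15, np.float64(78.9))]
green 0 
red 0
```

```bash
cat > chk.py <<'E'
from h import *
s=env.state();n=np.array([-.194,.981])
C=cam("wrist");p,d=env.read_camera("wrist");P=cloud(C,d)
c0=np.array([486.7,-319.8]);e=np.array([.981,.194]);a=(P[...,:2]-c0)@e;b=(P[...,:2]-c0)@n
cv2.imwrite("pics/chk.png",p[:,:,::-1]);print(s["eef_pos"],s["ft_force"].round(1),s["moment"].round(2),"qv",abs(s["qvel"]).max())
print("beam",[(b0,np.round(np.median(P[(abs(b-b0)<3)&(a>10)&(a<95)&(P[...,2]>65)&(P[...,2]<95)][:,2]),1)) for b0 in(-15,-8,8,15)])
print("plate z",np.median(P[(abs(abs(b)-28)<4)&(a>40)&(a<95)&(p.max(-1)<90)&(P[...,2]<60)][:,2]))
hsv=cv2.cvtColor(p,cv2.COLOR_RGB2HSV)
for nme,lo,hi in(("green",40,85),("red",0,8)):
    m=(hsv[...,0]>lo)&(hsv[...,0]<hi)&(hsv[...,1]>90)&(abs(abs(b)-28)<12)&(abs(a)>80)&(abs(a)<125)&(P[...,2]>15);print(nme,m.sum(),P[m].mean(0).round(0) if m.any() else "")
E
echo '[0,0,0.8,0,0.1,0,0,1.6,0,0.1,0,0,2.4,0,0.1,0,0,3,0,0.1,0,0,3,0,0.1]' | python3 steer.py
echo '[0,0,0,0,0.1,0,0,0,0,0.1]' | python3 steer.py
python3 chk.py
```

```text
t: 27.53
eef_pos: [499.5, -384.5, 54.5]
tcp_rot: [3.14, -0.001, 0.195]
ft_force: [3.6, -3.6, 4.8]
opening: 0.139
grip_force: 30.0
t: 27.7
eef_pos: [499.5, -384.5, 54.5]
tcp_rot: [3.14, -0.001, 0.195]
ft_force: [4.1, -3.9, 4.5]
opening: 0.142
grip_force: 30.0
[ 499.53403295 -384.5106545    54.53597517] [ 4.1 -3.9  4.5] [-0.34 -0.62  0.05] qv 0.0010422419950333161
beam [(-15, np.float64(78.5)), (-8, np.float64(78.5)), (8, np.float64(77.9)), (15, np.float64(77.7))]
plate z 39.045775594488546
green 3 [ 576. -331.   42.]
red 0
```

```bash
echo '[0.1,0.1,0.8,0,0.1,0.2,0.2,1.6,0,0.1,0.3,0.3,2.4,0,0.1,0.3,0.3,3.3,0,0.1,0.3,0.3,3.3,0,0.1]' | python3 steer.py
echo '[0,0,0,0,0.1,0,0,0,0,0.1,0,0,0,0,0.1]' | python3 steer.py
python3 chk.py
```

```text
t: 28.17
eef_pos: [499.5, -384.6, 51.2]
tcp_rot: [3.141, -0.0, 0.195]
ft_force: [1.8, -3.0, 5.3]
opening: 0.136
grip_force: 30.0
t: 28.42
eef_pos: [499.5, -384.6, 51.2]
tcp_rot: [3.141, -0.0, 0.195]
ft_force: [2.7, -2.6, 5.6]
opening: 0.141
grip_force: 30.0
[ 499.54432537 -384.58130958   51.22087529] [ 2.7 -2.6  5.6] [-0.32 -0.32  0.04] qv 0.0021937711724477255
beam [(-15, np.float64(76.4)), (-8, np.float64(76.5)), (8, np.float64(76.3)), (15, np.float64(76.2))]
plate z 38.27549941528554
green 3 [ 576. -331.   41.]
red 0
```

Run:
```python
from h import *
C=cam("wrist");p,d=env.read_camera("wrist");np.savez("pics/w11.npz",p=p,d=d,C=np.array(C,dtype=object))
n=np.array([-.194,.981]);c0=np.array([486.7,-319.8]);e=np.array([.981,.194])
for f in("w2","w6","w7","w11"):
    z=np.load(f"pics/{f}.npz",allow_pickle=True);P=cloud(z["C"],z["d"]);q=z["p"];a=(P[...,:2]-c0)@e;b=(P[...,:2]-c0)@n
    for s in(1,-1):
        k=(s*b>26)&(s*b<33)&(a>15)&(a<55)&(P[...,2]>15)&(P[...,2]<60)&(q.max(-1)<90);j=(s*b>38)&(s*b<43)&(a>15)&(a<90)&(P[...,2]<30)
        print(f,s,k.sum(),np.percentile(P[k][:,2],[10,50,90]).round(1) if k.any() else "","base",np.median(P[j][:,2]).round(1) if j.any() else "")
# crop round far posts
C=z["C"];
for s in(1,-1): print(proj(C,np.r_[c0+e*107+n*28*s,36]))
x=[proj(C,np.r_[c0+e*107+n*28*s,36]) for s in(1,-1)];u=int((x[0][0]+x[1][0])/2);v=int(x[0][1]);print(u,v)
v0,u0=max(v-60,0),max(u-100,0);cv2.imwrite("pics/last.png",cv2.resize(p[v0:v0+150,u0:u0+200,::-1],None,fx=4,fy=4,interpolation=cv2.INTER_CUBIC))
```

```text
w2 1 242 [35.1 35.9 36.8] base 11.8
w2 -1 251 [35.  36.  37.1] base 12.1
w6 1 400 [35.  35.9 36.7] base 11.9
w6 -1 306 [35.1 35.8 36.7] base 12.0
w7 1 763 [35.  35.9 36.7] base 11.9
w7 -1 756 [35.1 35.9 36.7] base 11.9
w11 1 0  base 
w11 -1 476 [30.3 31.1 31.9] base 12.0
[143.60048758  56.52087474]
[248.59007072  56.53898808]
196 56
```

View pics/last.png

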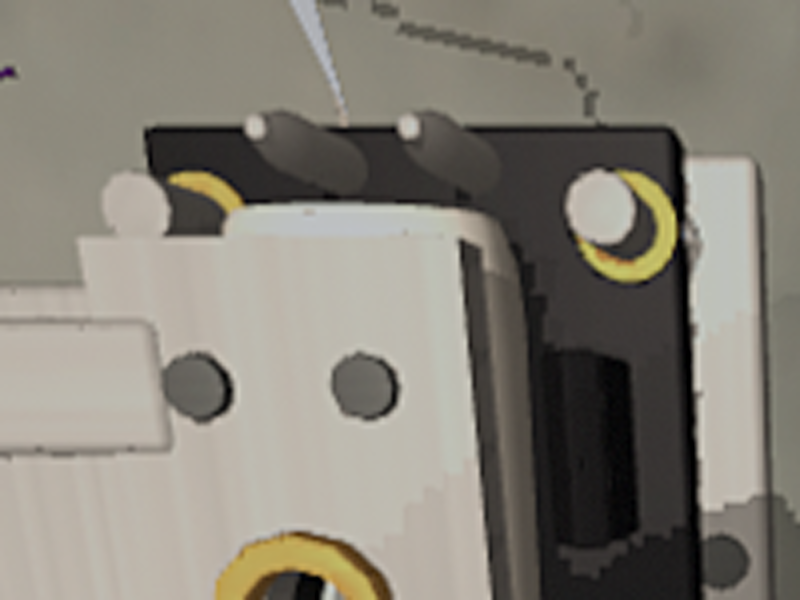

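The last crop shows the cover still seated under the beam, with its end at (360,215) clear of the end pins. The post at (600,205) has no red showing. The plate depth puts the nest at 35.9 - 31.1 = 4.8 mm down, so about 2 mm more on the bar brings it to 6 mm.

```bash
echo '[0,0.1,0.7,0,0.1,0,0.2,1.4,0,0.1,0,0.2,2,0,0.1,0,0.2,2,0,0.1,0,0.2,2,0,0.1]' | python3 steer.py
echo '[0,0,0,0,0.1,0,0,0,0,0.1,0,0,0,0,0.1]' | python3 steer.py
python3 chk.py
python3 - <<'E'
from h import *
C=cam("wrist");p,d=env.read_camera("wrist");n=np.array([-.194,.981]);c0=np.array([486.7,-319.8]);e=np.array([.981,.194])
P=cloud(C,d);a=(P[...,:2]-c0)@e;b=(P[...,:2]-c0)@n
k=(-b>26)&(-b<33)&(a>15)&(a<55)&(P[...,2]>15)&(P[...,2]<60)&(p.max(-1)<90);j=(-b>38)&(-b<43)&(a>15)&(a<90)&(P[...,2]<30)
print("sink",35.9-np.median(P[k][:,2]),np.median(P[j][:,2]))
E
```

```text
t: 28.93
eef_pos: [499.5, -384.6, 49.3]
tcp_rot: [3.141, -0.0, 0.195]
ft_force: [1.1, -1.5, 7.6]
opening: 0.139
grip_force: 30.0
t: 29.18
eef_pos: [499.5, -384.6, 49.3]
tcp_rot: [3.141, -0.0, 0.195]
ft_force: [1.5, -1.2, 7.1]
opening: 0.139
grip_force: 30.0
[ 499.53000614 -384.58098097   49.34833239] [ 1.5 -1.2  7.1] [-0.01 -0.26  0.01] qv 0.0023139214124565863
beam [(-15, np.float64(75.1)), (-8, np.float64(75.3)), (8, np.float64(75.3)), (15, np.float64(75.3))]
plate z 37.60367080089691
green 4 [ 591. -332.   32.]
red 0 
sink 5.7110367416157075 11.989071406422909
```

```bash
echo '[0,0,0.3,0,0.1,0,0,0.3,0,0.1,0,0,0.3,0,0.1,0,0,0.3,0,0.1,0,0,0.3,0,0.1]' | python3 steer.py
echo '[0,0,0,0,0.1,0,0,0,0,0.1,0,0,0,0,0.1,0,0,0,0,0.1,0,0,0,0,0.1]' | python3 steer.py
python3 -c "
from cell import env
print(env.job_done())"
```

```text
t: 29.7
eef_pos: [499.6, -384.6, 49.2]
tcp_rot: [3.141, -0.0, 0.195]
ft_force: [1.9, -1.5, 9.5]
opening: 0.143
grip_force: 30.0
t: 30.12
eef_pos: [499.6, -384.6, 49.1]
tcp_rot: [3.141, -0.0, 0.195]
ft_force: [1.8, -1.1, 9.5]
opening: 0.136
grip_force: 30.0
the job is handed in; nothing more can be done
None
```

The job is handed in: the cover is seated on the wired half and the leaf is held steady on the bar at about 9 N, the nest roughly 5.8 mm down, after about 30 s; on the first try the fingertips pressed the nest (up to about 15 N), so I took the cover back to its rest and regripped it higher.

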